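# Clear the goldsmith's bench

## Robot

A 7-joint arm with a two-finger parallel gripper is mounted at the origin on the work surface. World frame = base frame: x ahead of the robot, y to its left, z up, the work surface at z = 0. Lengths are in m, angles in rad, forces in N, time in s.
With the tool pointing down it reaches from about 0.4 to 0.925 m from the base axis. Payload 5.6 kg.
Tool frame: the origin (TCP) lies midway between the tips of the shut fingers; the grasp point (between the pads) lies 19 mm behind it (bot.grip_point_offset is the z of the grasp point in the tool frame, in m); z points along the fingers, y is the line along which they close (so a half turn about z gives the same grasp; the last joint's range is limited). The gripper opens to 85 mm and grips with 20 to 120 N. Pads are 22 mm wide; open, the fingers measure 114 mm over their backs; the gripper's body (76 mm by 85 mm) begins 54 mm behind the grasp point. The pads swing forward as they close: fully open they stand 13 mm farther back than shut.
Start: joints at [-1.151, 0.468, -0.012, 1.603, 0.006, 1.071, -0.056], TCP at [0.29, 0.582, 0.193] pointing down, gripper open.
Joint ranges: [-2.53, 2.53], [-0.31, 2.02], [-1.57, 1.55], [0.28, 2.44], [-1.29, 4.43], [0.15, 1.84], [-2.92, 2.92]. Speed limits (rad/s): [2.57, 2.57, 3.14, 3.14, 3.14, 3.14, 3.14].

## Interface

Orientations are given as [roll, pitch, yaw] about the fixed x, y, z axes, in that order (R = Rz(yaw) Ry(pitch) Rx(roll)).
In Python, from cell import bot gives the robot as it stands. The module is installed in compiled form; this text tells all that it offers.
- The arm moves only by the shell command python3 -m jog 'ROWS' [FORCE]. ROWS is JSON, a list of rows, each an object with "grip": the opening, from 0 (shut) to 1 (fully open); "travel": the shift along the tool's x, y, z in cm, a list of three; "yaw": the turn about the tool's z in degrees. In form: [{"grip": grip, "travel": [tx, ty, tz], "yaw": yaw}, ...]. A call has 1 to 8 rows; each row shifts and turns the commanded pose from where the row before left it, along the tool's axes as they then stand; what a row does not reach is not made up. A row lasts 1/8 s, in which the tool goes at most 62.5 mm and 10.7 degrees, less where a joint would pass 70% of its speed; a pose out of reach is approached as far as the arm can. A call with a gripper value outside its range is refused whole. The fingers move at their own pace and stop on an object; FORCE is the grip in N (left out, the last holds). Time passes only in rows, so rows that do not move let the fingers close. It gives the time, the measured TCP pose, the force, the opening and the grip force at its end, in the units of the state.
- bot.get_state(): the state, without advancing time (a new reading comes with each control period).
- bot.grab_frame(name): name is "scene" or "top"; returns the picture (384x512x3 uint8, red, green, blue); there is no depth.
- bot.camera_info(name): a dict with "K" (3x3 intrinsics, pixels), "camera_from_world" (4x4, takes a point from world to camera coordinates). Camera axes: x right, y down, z forward; pixel columns grow to the right and rows downward; lengths in m; the calibration is good to about 2 mm. A picture is of the moment at which its call begins. camera_info takes no time and is no camera call.
- bot.close_job(): hands the job in; it is judged then, once.
Trained networks look in the newest picture that a camera, given by its name, has taken for a name from the list of things; names that differ only in an ending like _2 or _b are one class to them, and where a whole thing is asked for, a point or a joint stands for the part that bears it (a point fixed in the world has none). Each returns a list of dicts, best first, with "p" (0 to 1); they miss things now and then, are a little off and sometimes report something else, mostly with a low value. They report only what shows in the picture. A call takes as long as a camera call. They do not tell look-alikes from the thing itself.
- bot.look_for(camera, target): "point" ([x, y, z] in m, in world coordinates, good to about 4 mm: the middle of the surface that is visible of it).
- bot.outline_of(camera, target): "pixels" (384x512 bool, what is visible of it).
The state is a dict: "time": time; "joints": joint angles; "joint_vel": joint speeds; "tau": joint torques, N m; "tool_pos": TCP position; "tool_rot": TCP orientation; "contact_force": force on the tool from outside, world axes, zero at the start; "moment": the same for the moment, N m; "opening": finger opening in m; "grasp_force": force on a finger pad.
Only numpy, scipy, OpenCV 4.12 (cv2) and the standard library are available. Lean on these libraries where they do the work, as an engineer would, in place of code of your own. Each camera call takes 0.05 s, during which the arm holds its last target. There are 200 camera calls.

## Task

Tidy the goldsmith's bench: lay both ball-headed steel punches in the long wooden tray, lengthwise along it; stand both white ceramic crucibles upright in the square tray; and put the round steel bench block flat in the round dish. Everything must end resting on the floor of its own tray, not on a rim or on another piece, and the little oil bottle must not be knocked over.

Things in the scene. Friction and masses are not known exactly. Their poses are not given: they have to be found in the camera images.
- punch_a_center (a point): Steel doming punch, the larger: a square shank 12 mm thick with a steel ball 24 mm across on one end, 90 mm long in all, about 120 g, lying on its side. The point is half-way along its length, on the shank, 10 mm above what it lies on; the shank slopes gently up towards the ball. x runs along the punch towards the ball, z up. It belongs in the long tray.
- punch_b_center (a point): Steel doming punch, the smaller: a square shank 11 mm thick with a steel ball 18 mm across on one end, 90 mm long in all, about 90 g, lying on its side. The point is half-way along its length, on the shank, 7 mm above what it lies on; the shank slopes gently up towards the ball. x runs along the punch towards the ball, z up. It belongs in the long tray.
- crucible_a_center (a point): Small cylinder of white ceramic with a shallow round hollow 30 mm across and 10 mm deep in its top (a melting crucible), 38 mm outside diameter, 36 mm tall, about 70 g, standing upright. The point is its centre, half-way up (18 mm above its underside); z up along its axis. There are two alike; both belong in the square tray.
- crucible_b_center (a point): Small cylinder of white ceramic with a shallow round hollow 30 mm across and 10 mm deep in its top (a melting crucible), 38 mm outside diameter, 36 mm tall, about 70 g, standing upright. The point is its centre, half-way up (18 mm above its underside); z up along its axis. There are two alike; both belong in the square tray.
- bench_block_center (a point): Round bench block: a solid steel disc 54 mm in diameter and 20 mm thick, about 350 g, lying flat. The point is its centre, half-way up (10 mm); z up. It belongs in the round dish.
- long_tray: Long pine tray, fixed to the bench: open rectangle 126 mm (its x) by 190 mm (its y, the long direction) outside, rim 14 mm above the bench, walls and floor 5 mm thick, so 116 x 180 mm inside. Origin at the centre of its underside, on the bench; z up.
- square_tray: Square pine tray, fixed to the bench: 120 x 120 mm outside, rim 14 mm above the bench, walls and floor 5 mm thick, so 110 x 110 mm inside; x and y along its sides. Origin at the centre of its underside, on the bench; z up.
- round_dish: Round pine dish, fixed to the bench: 124 mm outside diameter, rim 14 mm above the bench, wall and floor 5 mm thick, so 114 mm across inside. Origin at the centre of its underside, on the bench; z up.
- oil_bottle_center (a point): Small amber glass oil bottle with a cork-coloured cap, 32 mm in diameter, 55 mm tall, 80 g, standing loose on the bench between two of the trays. The point is its centre, half-way up; z up. Not to be knocked over.
Mind the look-alikes: they are no part of the job. What is shaped like the part that bears punch_a_center but green is not meant.

How it is judged:
At the end, for the whole second after the job is handed in: Punches lie on the long tray's floor, inside, within 0.4 rad of its length; crucibles stand upright (0.12 rad) on the square tray's floor, inside; the bench block lies flat (0.12 rad) on the round dish's floor, inside; all at rest (x of punch_a_center in the frame of long_tray between -0.056 and 0.056 m and y of punch_a_center in the frame of long_tray between -0.052 and 0.052 m and z of punch_a_center in the frame of long_tray between 0.002 and 0.02 m and angle between the x axis of each of punch_a_center, punch_b_center and the y axis of long_tray, either way round below 0.4 rad and x of punch_b_center in the frame of long_tray between -0.056 and 0.056 m and y of punch_b_center in the frame of long_tray between -0.052 and 0.052 m and z of punch_b_center in the frame of long_tray between 0.002 and 0.02 m and x of crucible_a_center in the frame of square_tray between -0.04 and 0.04 m and y of crucible_a_center in the frame of square_tray between -0.04 and 0.04 m and z of crucible_a_center in the frame of square_tray between 0.015 and 0.028 m and angle between each of crucible_a_center, crucible_b_center, bench_block_center's own z axis and vertical below 0.12 rad and x of crucible_b_center in the frame of square_tray between -0.04 and 0.04 m and y of crucible_b_center in the frame of square_tray between -0.04 and 0.04 m and z of crucible_b_center in the frame of square_tray between 0.015 and 0.028 m and horizontal distance between bench_block_center and round_dish below 0.034 m and z of bench_block_center in the frame of round_dish between 0.01 and 0.02 m and linear speed of each of punch_a, punch_b, crucible_a, crucible_b, bench_block below 0.02 m/s); the robot touches nothing.
It fails at once if the oil bottle is knocked over (tilted more than 0.6 rad) (angle between oil_bottle_center's own z axis and vertical above 0.6 rad).
It also fails if it takes over 112 s, if anything falls off the work surface, if the arm or the gripper's body presses on something with over 40 N, if the wrist force passes 120 N, or if a joint passes its speed limit or range.

## Working session

There is one attempt and no reset: what is moved stays moved. The work goes in short steps, Python scripts to look and compute and a shell command to move; the robot and the scene stay as the last step left them, time stands still between calls to the robot, and variables do not carry over. Pictures are saved under pics/ and viewed, at most 14 in all, crops included, and the job is handed in when it is done.

```bash
mkdir -p pics
cat > h.py <<'E'
import numpy as np,cv2
from cell import bot
def snap(cam,fn,crop=None,scale=1):
    im=bot.grab_frame(cam)[:,:,::-1]
    if crop: x0,y0,x1,y1=crop; im=im[y0:y1,x0:x1]
    cv2.imwrite('pics/'+fn,cv2.resize(np.ascontiguousarray(im),None,fx=scale,fy=scale,interpolation=cv2.INTER_CUBIC))
def ray(cam,u,v,z):
    i=bot.camera_info(cam);K=np.array(i["K"]);T=np.array(i["camera_from_world"])
    R,t=T[:3,:3],T[:3,3];c=-R.T@t;d=R.T@np.linalg.solve(K,[u,v,1.]);return c+d*(z-c[2])/d[2]
def proj(cam,p):
    i=bot.camera_info(cam);K=np.array(i["K"]);T=np.array(i["camera_from_world"])
    q=K@(T[:3,:3]@np.array(p)+T[:3,3]);return q[:2]/q[2]
E
python3 - <<'E'
from h import *
np.set_printoptions(precision=3,suppress=True)
snap('top','t1.png',None,1.5);snap('scene','s1.png',None,1.5)
s=bot.get_state();print(s['tool_pos'],s['tool_rot'],s['time'])
for n in ['punch_a_center','crucible_a_center','bench_block_center','long_tray','square_tray','round_dish','oil_bottle_center']:
    for d in bot.look_for('top',n): print(n,np.array(d['point']),round(d['p'],2),proj('top',d['point']))
E
```

```text
[0.29  0.581 0.193] [-3.14   0.     2.679] 0.1
punch_a_center [0.424 0.287 0.008] 0.79 [147.46  207.543]
punch_a_center [0.314 0.307 0.016] 0.57 [134.39  254.514]
punch_a_center [0.334 0.174 0.018] 0.57 [192.349 246.764]
crucible_a_center [ 0.438 -0.133  0.034] 0.71 [326.02  203.837]
bench_block_center [ 0.465 -0.004  0.018] 0.67 [269.967 192.396]
long_tray [ 0.591 -0.311  0.008] 0.85 [396.39  144.221]
square_tray [0.589 0.308 0.007] 0.87 [144.134 140.657]
square_tray [0.626 0.005 0.006] 0.45 [267.305 128.402]
round_dish [0.629 0.003 0.005] 0.69 [268.37  127.545]
oil_bottle_center [0.577 0.151 0.054] 0.54 [204.281 140.829]
```

View pics/t1.png

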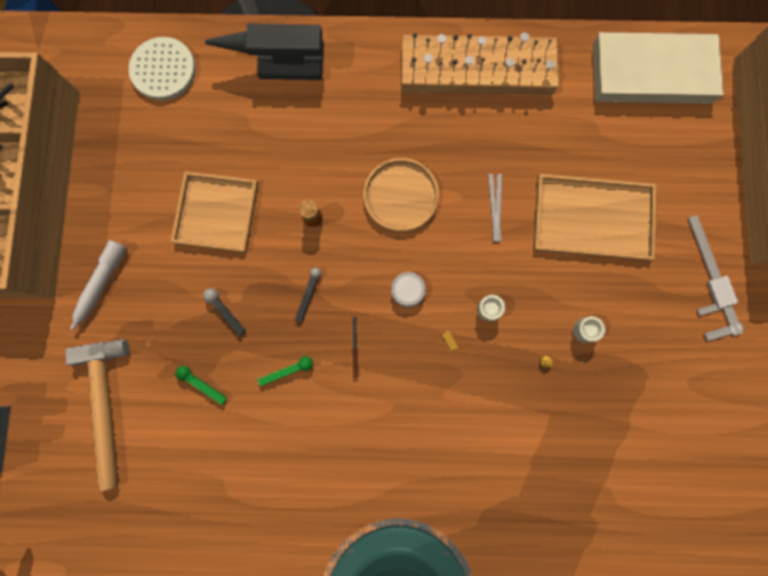

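View pics/s1.png

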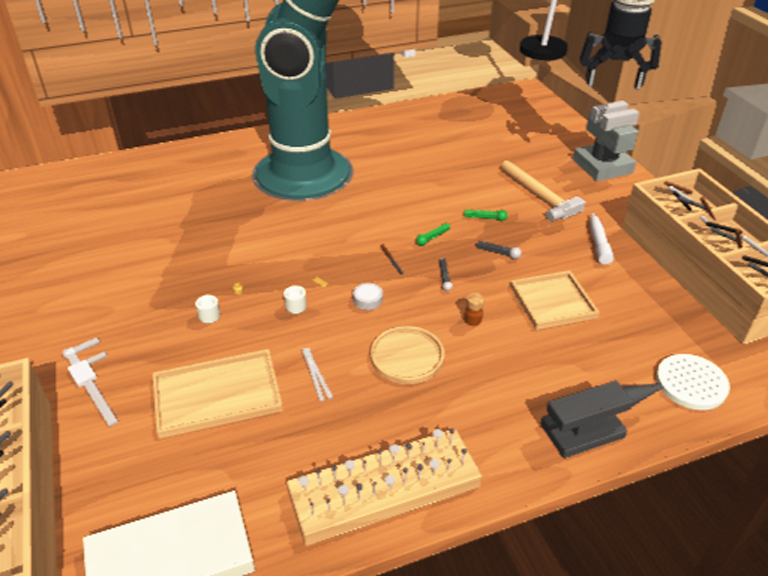

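The 1.5x top view shows these pieces:
- **Steel punches:** (225,312) and (308,295).
- **Green look-alikes:** (203,385) and (285,373). I reject these.
- **Crucibles:** (491,307) and (590,328).
- **Bench block:** (408,289). The sieve disc at (162,67) is not it.
- **Trays:** long (595,217), square (215,212), dish (400,195).
- **Bottle:** (311,212).

Next I'll measure precisely and check the punches in one crop.

Run:
```python
from h import *
np.set_printoptions(precision=3,suppress=True)
snap('top','t2.png',(120,170,420,280),2.6)
def world(m,z):
    v,u=np.nonzero(m);return np.array([ray('top',a,b,z)[:2] for a,b in zip(u,v)])
zs={'punch_a_center':.01,'crucible_a_center':.036,'bench_block_center':.02,'long_tray':.014,'square_tray':.014,'round_dish':.014,'oil_bottle_center':.055}
for n,z in zs.items():
    for d in bot.outline_of('top',n):
        m=d['pixels'].astype(np.uint8)
        if m.sum()<8: continue
        w=world(m,z).astype(np.float32);(c,s,a)=cv2.minAreaRect(w)
        mu=w.mean(0);e,V=np.linalg.eigh(np.cov((w-mu).T));ax=V[:,1];t=(w-mu)@ax
        lo,hi=t.min(),t.max();wid=lambda k:np.ptp(((w-mu)@V[:,0])[k]) 
        h=wid(t>hi-.024);l=wid(t<lo+.024)
        if l>h: ax=-ax
        print(n,round(d['p'],2),'rect',np.array(c),np.array(s),round(a,1),'mean',mu,'ballaxis deg',round(np.degrees(np.arctan2(ax[1],ax[0])),1),'endw',round(max(h,l),3),round(min(h,l),3))
i=bot.camera_info('top');T=i['camera_from_world'];T=np.array(T);print('cam',-T[:3,:3].T@T[:3,3])
```

```text
punch_a_center 0.64 rect [0.308 0.313] [0.092 0.023] 55.0 mean [0.311 0.315] ballaxis deg 59.1 endw 0.022 0.014
punch_a_center 0.55 rect [0.335 0.181] [0.02  0.086] 21.4 mean [0.335 0.179] ballaxis deg -65.4 endw 0.02 0.013
punch_a_center 0.54 rect [0.424 0.281] [0.092 0.019] 43.7 mean [0.424 0.283] ballaxis deg 42.7 endw 0.019 0.016
crucible_a_center 0.73 rect [ 0.435 -0.134] [0.037 0.04 ] 1.1 mean [ 0.435 -0.134] ballaxis deg 125.6 endw 0.037 0.037
bench_block_center 0.82 rect [ 0.463 -0.007] [0.052 0.05 ] 1.1 mean [ 0.464 -0.008] ballaxis deg -13.6 endw 0.049 0.049
bench_block_center 0.53 rect [0.585 0.152] [0.047 0.031] 32.4 mean [0.585 0.152] ballaxis deg -147.7 endw 0.031 0.03
bench_block_center 0.35 rect [ 0.407 -0.289] [0.037 0.047] 1.1 mean [ 0.407 -0.289] ballaxis deg -73.8 endw 0.037 0.037Traceback (most recent call last):
  File "<stdin>", line 11, in <module>
  File "<stdin>", line 5, in world
  File "h.py", line 8, in ray
    i=bot.camera_info(cam);K=np.array(i["K"]);T=np.array(i["camera_from_world"])
ValueError: time passes only in moves, steps and waits
```

View pics/t2.png

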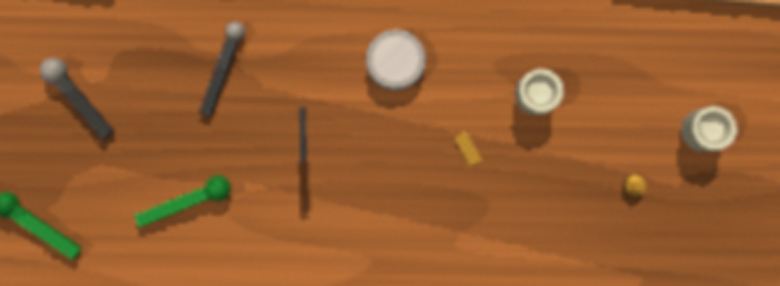

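The crop shows the steel punches: ball at (53,70) with tail at (106,134), and ball at (235,30) with tail at (207,114). It also shows the block at (396,59) and the crucible tops at (541,92) and (712,128). The green ones are clearly decoys. I'll cache the calibration and convert these pixels.

```bash
sed -i 's/^def ray/from functools import lru_cache\n@lru_cache\ndef info(cam): return bot.camera_info(cam)\ndef ray/; s/i=bot.camera_info(cam)/i=info(cam)/' h.py
python3 - <<'E'
from h import *
np.set_printoptions(precision=3,suppress=True)
C=lambda u,v,z:ray('top',(u+.5)/2.6+119.5,(v+.5)/2.6+169.5,z)[:2]
for n,b,t,zb,zt,r in (('a',(53,70),(106,134),.012,.009,.012),('b',(235,30),(207,114),.009,.006,.009)):
    B=C(*b,zb);Tl=C(*t,zt);ax=(B-Tl)/np.linalg.norm(B-Tl)
    print(n,'ball',B,'tail',Tl,'len',np.linalg.norm(B-Tl)+r,'mid',(B+ax*r)-ax*.045,'deg',np.degrees(np.arctan2(ax[1],ax[0])))
print('crA',C(541,92,.036),'crB',C(712,128,.036),'block',C(396,59,.02))
W=lambda u,v,z:ray('top',u/1.5,v/1.5,z)[:2]
for n,ps in (('long',[(537,175),(656,184),(653,259),(535,250)]),('sq',[(183,173),(257,180),(247,254),(173,247)])):
    P=np.array([W(*p,.014) for p in ps]);print(n,P.mean(0),P.tolist(),'rect',cv2.minAreaRect(P.astype(np.float32)))
for n,z in {'long_tray':.014,'square_tray':.014,'round_dish':.014,'oil_bottle_center':.055}.items():
    if n=='long_tray': bot.grab_frame('top')
    for d in bot.outline_of('top',n)[:2]:
        v,u=np.nonzero(d['pixels']); 
        if len(u)<8: continue
        w=np.array([ray('top',a,b,z)[:2] for a,b in zip(u,v)],np.float32);print(n,round(d['p'],2),cv2.minAreaRect(w),w.mean(0))
T=np.array(info('top')['camera_from_world']);print('cam',-T[:3,:3].T@T[:3,3])
E
```

```text
a ball [0.449 0.306] tail [0.392 0.254] len 0.08911154885763034 mid [0.425 0.284] deg 41.920984111047474
b ball [0.49  0.141] tail [0.412 0.164] len 0.09033795762618263 mid [0.456 0.151] deg -16.27256999253704
crA [ 0.435 -0.137] crB [ 0.406 -0.287] block [ 0.464 -0.008]
long [ 0.589 -0.309] [[0.657576880087731, -0.21690561831614805], [0.6457766626825021, -0.41059938611608576], [0.5206564374549201, -0.398857320487246], [0.5317757431244976, -0.21101567025351836]] rect ((0.5888301134109497, -0.30992379784584045), (0.19405288994312286, 0.1259264498949051), 86.51374816894531)
sq [0.583 0.307] [[0.6503084386644522, 0.3643183569937219], [0.6405499213360399, 0.2418140346236223], [0.5164281033659037, 0.2504698420898687], [0.5256426793479873, 0.3703143145027397]] rect ((0.5833683609962463, 0.3073941171169281), (0.12288643419742584, 0.12563583254814148), 86.0108642578125)
long_tray 0.94 ((0.5905691385269165, -0.3078933358192444), (0.1939018815755844, 0.1320071816444397), 85.6303939819336) [ 0.589 -0.308]
long_tray 0.38 ((0.5872335433959961, 0.30846813321113586), (0.12529778480529785, 0.12232828885316849), 83.86019897460938) [0.587 0.309]
square_tray 0.62 ((0.5869582891464233, 0.3084283173084259), (0.12544864416122437, 0.12214387953281403), 84.47626495361328) [0.587 0.309]
square_tray 0.4 ((0.5876014232635498, 0.15289562940597534), (0.0433107353746891, 0.03662879019975662), 2.356574296951294) [0.587 0.153]
round_dish 0.79 ((0.621296226978302, 0.00729040801525116), (0.12465231120586395, 0.12016236782073975), 1.0466594696044922) [0.62  0.006]
oil_bottle_center 0.59 ((0.5749121308326721, 0.14538860321044922), (0.04295270889997482, 0.027848392724990845), 28.206724166870117) [0.574 0.145]
cam [0.342 0.008 0.838]
```

```bash
cat > plan.py <<'E'
import sys,numpy as np
from cell import bot
x,y,z,yaw=map(float,sys.argv[1:5])
s=bot.get_state();p=np.array(s['tool_pos']);w=np.degrees(s['tool_rot'][2])
d=(yaw-w+180)%360-180
f=lambda a:np.round(np.array([[np.cos(a),np.sin(a)],[np.sin(a),-np.cos(a)]])@([x,y]-p[:2])*100,2)
print('t',round(s['time'],2),'pos',p.round(4),'rot',np.degrees(s['tool_rot']).round(1),'toolyaw',round(-d,1),'after-turn xy cm',f(np.radians(w+d)),'before-turn',f(np.radians(w)),'dz cm',round((p[2]-z)*100,2),'op',round(s['opening'],4),'F',np.round(s['contact_force'],1),'g',round(s['grasp_force'],1))
E
python3 plan.py .428 .287 .1 42
```

```text
t 0.95 pos [0.2902 0.5816 0.1934] rot [180.    0.  153.5] toolyaw 111.5 after-turn xy cm [-9.47 31.11] before-turn [-25.48 -20.21] dz cm 9.34 op 0.0859 F [0.3 0.9 0. ] g 0.0
```

```bash
R='' ; python3 -m jog '[{"grip":0.45,"travel":[-4.2,-3.4,0],"yaw":0},{"grip":0.45,"travel":[-4.2,-3.4,0],"yaw":0},{"grip":0.45,"travel":[-4.2,-3.4,0],"yaw":0},{"grip":0.45,"travel":[-4.2,-3.4,0],"yaw":0},{"grip":0.45,"travel":[-4.2,-3.3,0],"yaw":0},{"grip":0.45,"travel":[-4.4,-3.3,0],"yaw":0},{"grip":0.45,"travel":[0,0,0],"yaw":10},{"grip":0.45,"travel":[0,0,0],"yaw":10}]' 70
python3 -m jog '[{"grip":0.45,"travel":[0,0,1],"yaw":10.5},{"grip":0.45,"travel":[0,0,1],"yaw":10.5},{"grip":0.45,"travel":[0,0,1],"yaw":10.5},{"grip":0.45,"travel":[0,0,1],"yaw":10.5},{"grip":0.45,"travel":[0,0,1],"yaw":10.5},{"grip":0.45,"travel":[0,0,1],"yaw":10.5},{"grip":0.45,"travel":[0,0,1],"yaw":10.5},{"grip":0.45,"travel":[0,0,1],"yaw":10.5}]'
python3 plan.py .428 .287 .004 42
```

```text
time: 1.95
tool_pos: [0.4279, 0.2866, 0.1937]
tool_rot: [3.141, -0.0, 2.322]
contact_force: [-0.1, 0.6, -0.5]
opening: 0.0382
grasp_force: 0.0
time: 2.95
tool_pos: [0.4274, 0.2876, 0.1133]
tool_rot: [3.142, -0.0, 0.858]
contact_force: [0.3, -0.0, -0.8]
opening: 0.0387
grasp_force: 0.0
t 2.95 pos [0.4274 0.2876 0.1133] rot [180.   -0.   49.1] toolyaw 7.1 after-turn xy cm [0.   0.09] before-turn [-0.01  0.09] dz cm 10.93 op 0.0387 F [ 0.3 -0.  -0.8] g 0.0
```

```bash
python3 -m jog '[{"grip":0.45,"travel":[0,0,3],"yaw":7},{"grip":0.45,"travel":[0,0,3],"yaw":0},{"grip":0.45,"travel":[0,0,2.4],"yaw":0},{"grip":0.45,"travel":[0,0,1.5],"yaw":0},{"grip":0.45,"travel":[0,0,0.8],"yaw":0},{"grip":0.45,"travel":[0,0,0],"yaw":0},{"grip":0.2,"travel":[0,0,0],"yaw":0},{"grip":0,"travel":[0,0,0],"yaw":0}]'
python3 -m jog '[{"grip":0,"travel":[0,0,0],"yaw":0},{"grip":0,"travel":[0,0,0],"yaw":0},{"grip":0,"travel":[0,0,0],"yaw":0}]'
python3 plan.py .589 -.309 .12 86.5
```

```text
time: 3.95
tool_pos: [0.4278, 0.2878, 0.0071]
tool_rot: [-3.142, -0.001, 0.741]
contact_force: [-0.1, -0.1, 0.4]
opening: 0.003
grasp_force: 0.0
time: 4.32
tool_pos: [0.4273, 0.2875, 0.0065]
tool_rot: [3.142, -0.0, 0.742]
contact_force: [0.4, -0.8, -0.5]
opening: 0.0005
grasp_force: 0.0
t 4.33 pos [0.4273 0.2875 0.0065] rot [180.   -0.   42.5] toolyaw -44.0 after-turn xy cm [-58.55  19.78] before-turn [-28.36  54.91] dz cm -11.35 op 0.0005 F [ 0.4 -0.8 -0.5] g 0.0
```

Run:
```python
from h import *
snap('scene','s2.png',(280,120,420,225),5)
```

```text
(no output)
```

View pics/s2.png

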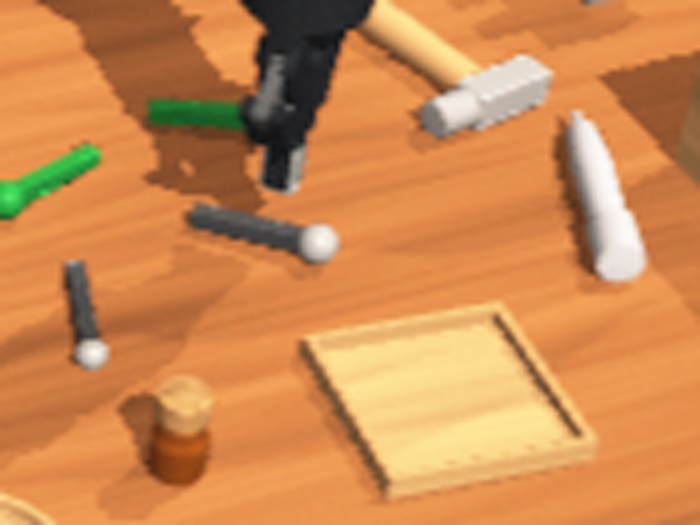

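The fingers shut at crop (283,185), beside the punch (shank about (255,228)), not on it. I'll check the calibration consistency between the two cameras and the TCP.

Run:
```python
from h import *
np.set_printoptions(precision=3,suppress=True)
s=bot.get_state();print(s['tool_pos'],proj('scene',s['tool_pos']),proj('top',s['tool_pos']),'punch', proj('scene',[.425,.284,.01]))
print('tip seen',ray('scene',336.6,157.4,.007),'punch seen',ray('scene',331,165.6,.01), 'ball',ray('scene',343.8,168.6,.012))
for n in ('top','scene'):
  i=info(n);T=np.array(i['camera_from_world']);print(n,np.array(i['K']),-T[:3,:3].T@T[:3,3])
snap('top','t3.png',(90,150,240,290),4)
```

```text
[0.427 0.287 0.006] [334.199 166.731] [147.782 206.224] punch [332.928 165.581]
tip seen [0.39  0.315 0.007] punch seen [0.423 0.279 0.01 ] ball [0.451 0.306 0.012]
top [[350.333   0.    262.736]
 [  0.    350.333 190.63 ]
 [  0.      0.      1.   ]] [0.342 0.008 0.838]
scene [[481.143   0.    256.952]
 [  0.    481.143 190.643]
 [  0.      0.      1.   ]] [ 1.393 -0.326  0.896]
```

View pics/t3.png

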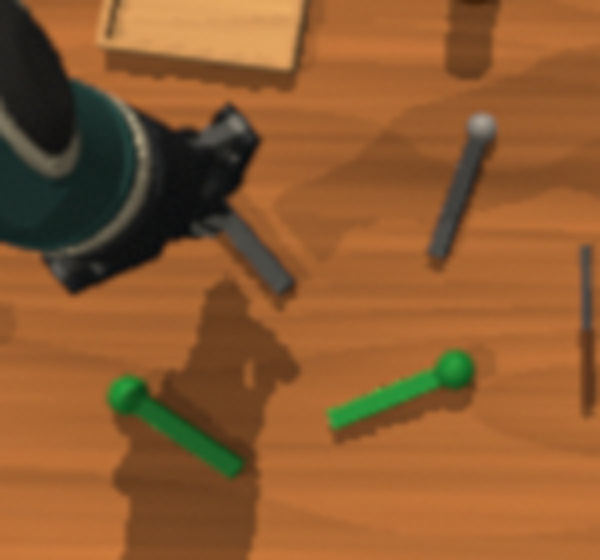

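The scene view puts the fingertip about 9 px above its projected position. It is either about 3 cm higher or shifted in xy. The top view shows the gripper knuckles at crop (230,125) and (70,275), symmetric about the tool axis, which should separate the two cases.

Run:
```python
from h import *
np.set_printoptions(precision=3,suppress=True)
for z in (.01,.03,.05,.08,.1,.12,.14): print(z,'scene tip ray',ray('scene',336.6,157.4,z)[:2],'axis from top',ray('top',127.5,200,z)[:2],'knuckles',ray('top',147.5,181.2,z)[:2],ray('top',107.5,218.8,z)[:2])
s=bot.get_state();print(s['joints'],s['contact_force'])
```

```text
0.01 scene tip ray [0.393 0.313] axis from top [0.441 0.336] knuckles [0.487 0.291] [0.395 0.38 ]
0.03 scene tip ray [0.416 0.299] axis from top [0.439 0.328] knuckles [0.484 0.284] [0.394 0.371]
0.05 scene tip ray [0.438 0.284] axis from top [0.436 0.32 ] knuckles [0.48  0.277] [0.393 0.362]
0.08 scene tip ray [0.472 0.262] axis from top [0.433 0.308] knuckles [0.475 0.267] [0.391 0.348]
0.1 scene tip ray [0.495 0.248] axis from top [0.43 0.3 ] knuckles [0.472 0.26 ] [0.389 0.339]
0.12 scene tip ray [0.517 0.234] axis from top [0.428 0.292] knuckles [0.468 0.254] [0.388 0.33 ]
0.14 scene tip ray [0.54  0.219] axis from top [0.425 0.284] knuckles [0.465 0.247] [0.387 0.321]
[-0.925  0.541  0.332  2.069 -0.312  0.578 -1.204] [-0.618 -0.458  0.163]
```

Both views agree that xy is right but the tips are really about 3 cm higher than reported. I'll test this with a guarded descent.

```bash
python3 -m jog '[{"grip":0.45,"travel":[0,0,0],"yaw":0},{"grip":0.45,"travel":[0,0,0],"yaw":0},{"grip":0.45,"travel":[0,0,0.3],"yaw":0},{"grip":0.45,"travel":[0,0,0.3],"yaw":0},{"grip":0.45,"travel":[0,0,0.3],"yaw":0}]'
python3 - <<'E'
from h import *
snap('scene','s3.png',(280,120,420,225),5)
E
```

```text
time: 5.05
tool_pos: [0.4272, 0.2874, -0.0029]
tool_rot: [3.142, 0.0, 0.741]
contact_force: [-0.9, -0.9, -0.3]
opening: 0.0385
grasp_force: 0.0
```

View pics/s3.png

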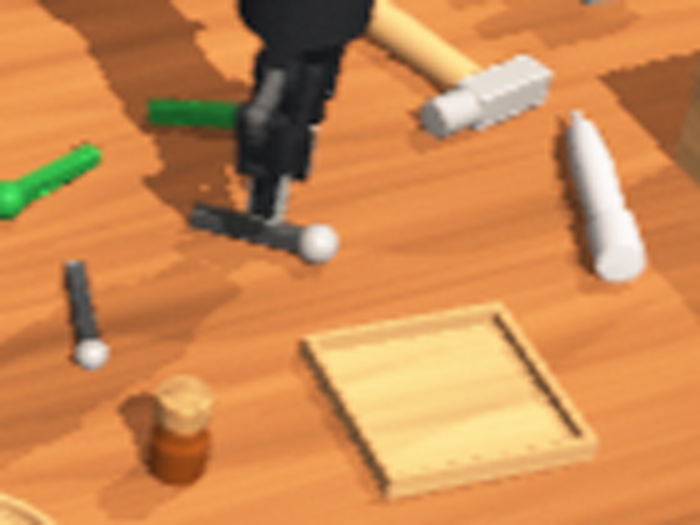

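The near fingertip now shows at crop (265,222), drawn over the shank's far half, so it still looks above the bench. I'll quantify that.

Run:
```python
from h import *
np.set_printoptions(precision=3,suppress=True)
p=np.array(bot.get_state()['tool_pos'])
d=np.array([np.sin(.741),-np.cos(.741)])
for z in (0,.01,.02,.03,.04):
  r=ray('scene',333,164.4,z)[:2];print(z,r,'along closing mm',1e3*(r-p[:2])@d,'across',1e3*(r-p[:2])@[np.cos(.741),np.sin(.741)])
```

```text
0 [0.409 0.294] along closing mm -16.948319155215295 across -8.876457882418775
0.01 [0.42  0.287] along closing mm -4.429059941581149 across -5.438565110196941
0.02 [0.431 0.28 ] along closing mm 8.090199272053004 across -2.000672337975264
0.03 [0.442 0.273] along closing mm 20.609458485687156 across 1.4372204342464125
0.04 [0.453 0.266] along closing mm 33.12871769932131 across 4.875113206468246
```

The tip is about 29 mm higher than reported. I'll go down further, watching the force.

```bash
python3 -m jog '[{"grip":0.45,"travel":[0,0,0.6],"yaw":0},{"grip":0.45,"travel":[0,0,0.6],"yaw":0},{"grip":0.45,"travel":[0,0,0.4],"yaw":0},{"grip":0.45,"travel":[0,0,0],"yaw":0}]' | egrep 'pos|force'
python3 -m jog '[{"grip":0.45,"travel":[0,0,0.3],"yaw":0},{"grip":0.45,"travel":[0,0,0],"yaw":0}]'| egrep 'pos|force'
python3 -m jog '[{"grip":0.45,"travel":[0,0,0.3],"yaw":0},{"grip":0.45,"travel":[0,0,0],"yaw":0}]'| egrep 'pos|force'
```

```text
tool_pos: [0.4271, 0.2872, -0.019]
contact_force: [-0.4, -0.5, -1.0]
grasp_force: 0.0
tool_pos: [0.4273, 0.2874, -0.0217]
contact_force: [-0.3, -0.4, -0.4]
grasp_force: 0.0
tool_pos: [0.4272, 0.2874, -0.0248]
contact_force: [-0.7, -1.0, 0.1]
grasp_force: 0.0
```

```bash
python3 -m jog '[{"grip":0,"travel":[0,0,0],"yaw":0},{"grip":0,"travel":[0,0,0],"yaw":0},{"grip":0,"travel":[0,0,0],"yaw":0},{"grip":0,"travel":[0,0,0],"yaw":0}]' 70
```

```text
time: 6.6
tool_pos: [0.4274, 0.2875, -0.0244]
tool_rot: [-3.142, -0.0, 0.741]
contact_force: [-0.8, -0.7, 4.6]
opening: 0.008
grasp_force: 68.7
```

```bash
python3 -m jog '[{"grip":0,"travel":[0,0,-1],"yaw":0},{"grip":0,"travel":[0,0,-3],"yaw":0},{"grip":0,"travel":[0,0,-4],"yaw":0},{"grip":0,"travel":[0,0,-4],"yaw":0},{"grip":0,"travel":[0,0,0],"yaw":0}]'
python3 - <<'E'
from h import *
snap('scene','s4.png',(280,80,420,185),5)
E
python3 plan.py .589 -.309 .095 86.5
```

```text
time: 7.22
tool_pos: [0.4291, 0.2889, 0.0985]
tool_rot: [-3.141, -0.007, 0.741]
contact_force: [0.5, 0.5, -1.7]
opening: 0.008
grasp_force: 68.5
t 7.28 pos [0.4278 0.2881 0.0967] rot [-180.    -0.2   42.5] toolyaw -44.0 after-turn xy cm [-58.62  19.74] before-turn [-28.45  54.92] dz cm 0.17 op 0.0082 F [-0.2 -0.7 -2. ] g 68.6
```

View pics/s4.png

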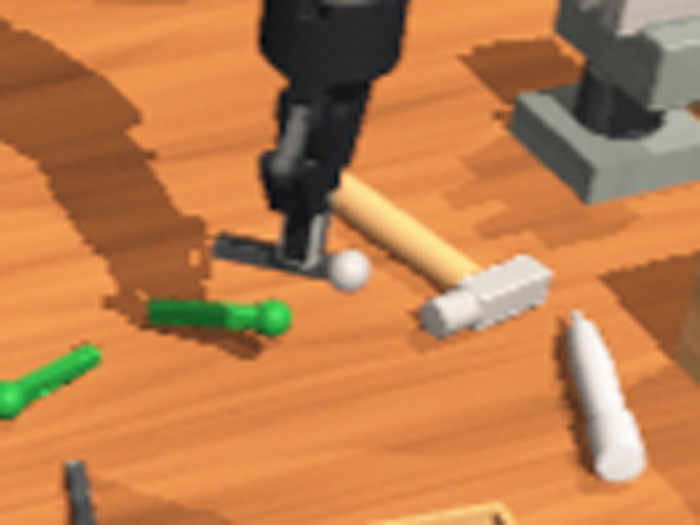

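Punch A is held level. Carrying it to the long tray (reported z = true z − 28 mm).

```bash
python3 -m jog '[{"grip":0,"travel":[-1.5,3,0],"yaw":0},{"grip":0,"travel":[-2.4,5.2,0],"yaw":0},{"grip":0,"travel":[-2.4,5.2,0],"yaw":0},{"grip":0,"travel":[-2.4,5.2,0],"yaw":0},{"grip":0,"travel":[-2.4,5.2,0],"yaw":0},{"grip":0,"travel":[-2.4,5.2,0],"yaw":0},{"grip":0,"travel":[-2.4,5.2,0],"yaw":0},{"grip":0,"travel":[-2.4,5.2,0],"yaw":0}]' | egrep 'pos|grasp'
python3 -m jog '[{"grip":0,"travel":[-2.4,5.2,0],"yaw":0},{"grip":0,"travel":[-2.4,5.2,0],"yaw":0},{"grip":0,"travel":[-2.4,5.2,0],"yaw":0},{"grip":0,"travel":[0,0,0],"yaw":-9},{"grip":0,"travel":[0,0,0],"yaw":-9},{"grip":0,"travel":[0,0,0],"yaw":-9},{"grip":0,"travel":[0,0,0],"yaw":-9},{"grip":0,"travel":[0,0,0],"yaw":-8}]'| egrep 'pos|grasp'
python3 plan.py .613 -.307 -.018 86.5
```

```text
tool_pos: [0.5576, -0.1281, 0.0937]
grasp_force: 68.6
tool_pos: [0.6093, -0.2897, 0.093]
grasp_force: 68.7
t 9.28 pos [ 0.6093 -0.2897  0.093 ] rot [-1.798e+02 -1.000e-01  8.670e+01] toolyaw 0.2 after-turn xy cm [-1.7   0.47] before-turn [-1.7   0.47] dz cm 11.1 op 0.0083 F [ 0.4 -0.4 -1.7] g 68.7
```

```bash
python3 -m jog '[{"grip":0,"travel":[-1.7,0.5,3],"yaw":0},{"grip":0,"travel":[0,0,3.5],"yaw":0},{"grip":0,"travel":[0,0,2],"yaw":0},{"grip":0,"travel":[0,0,1],"yaw":0},{"grip":0,"travel":[0,0,0.8],"yaw":0},{"grip":0,"travel":[0,0,0.5],"yaw":0},{"grip":0,"travel":[0,0,0],"yaw":0}]'|egrep 'pos|force'
```

```text
tool_pos: [0.6149, -0.3077, -0.0123]
contact_force: [0.0, 0.2, -1.4]
grasp_force: 68.7
```

```bash
python3 -m jog '[{"grip":0,"travel":[0,0,0.2],"yaw":0},{"grip":0,"travel":[0,0,0],"yaw":0}]'|egrep 'pos|force'
```

```text
tool_pos: [0.6148, -0.3077, -0.0143]
contact_force: [0.3, 0.7, -0.7]
grasp_force: 68.7
```

```bash
python3 -m jog '[{"grip":0,"travel":[0,0,0.3],"yaw":0},{"grip":0,"travel":[0,0,0.1],"yaw":0},{"grip":0,"travel":[0,0,0],"yaw":0}]'|egrep 'pos|force'
python3 -m jog '[{"grip":0.1,"travel":[0,0,0],"yaw":0},{"grip":0.2,"travel":[0,0,0],"yaw":0},{"grip":0.27,"travel":[0,0,0],"yaw":0},{"grip":0.27,"travel":[0,0,-1],"yaw":0},{"grip":0.27,"travel":[0,0,-3],"yaw":0},{"grip":0.3,"travel":[0,0,-4],"yaw":0},{"grip":0.45,"travel":[0,0,-4],"yaw":0}]'|egrep 'pos|open|force'
python3 plan.py .457 .150 .05 -16.3
```

```text
tool_pos: [0.6145, -0.3076, -0.0188]
contact_force: [0.4, 0.4, -1.4]
grasp_force: 68.7
tool_pos: [0.6147, -0.3078, 0.1034]
contact_force: [0.7, 0.0, 0.3]
opening: 0.0384
grasp_force: 0.0
t 11.65 pos [ 0.6147 -0.3078  0.1034] rot [180.    0.   86.5] toolyaw 102.8 after-turn xy cm [-27.98 -39.51] before-turn [ 44.72 -18.56] dz cm 5.34 op 0.0384 F [0.7 0.  0.3] g 0.0
```

```bash
python3 -m jog '[{"grip":0.4,"travel":[4,-1.6,0],"yaw":0},{"grip":0.4,"travel":[5.8,-2.4,0],"yaw":0},{"grip":0.4,"travel":[5.8,-2.4,0],"yaw":0},{"grip":0.4,"travel":[5.8,-2.4,0],"yaw":0},{"grip":0.4,"travel":[5.8,-2.4,0],"yaw":0},{"grip":0.4,"travel":[5.8,-2.4,0],"yaw":0},{"grip":0.4,"travel":[5.8,-2.4,0],"yaw":0},{"grip":0.4,"travel":[5.8,-2.4,0],"yaw":0}]' | egrep 'pos'
python3 -m jog '[{"grip":0.4,"travel":[0,0,0],"yaw":-9.7},{"grip":0.4,"travel":[0,0,0],"yaw":-9.7},{"grip":0.4,"travel":[0,0,0],"yaw":-9.7},{"grip":0.4,"travel":[0,0,0],"yaw":-9.7},{"grip":0.4,"travel":[0,0,0],"yaw":-9.7},{"grip":0.4,"travel":[0,0,0],"yaw":-9.7},{"grip":0.4,"travel":[0,0,0],"yaw":-9.7},{"grip":0.4,"travel":[0,0,0],"yaw":-9.4}]' | egrep 'pos'
python3 plan.py .457 .150 -.024 163.7
```

```text
tool_pos: [0.4587, 0.149, 0.1025]
tool_pos: [0.4595, 0.1469, 0.1023]
t 13.65 pos [0.4595 0.1469 0.1023] rot [1.800e+02 1.000e-01 1.641e+02] toolyaw 0.4 after-turn xy cm [0.32 0.23] before-turn [0.32 0.23] dz cm 12.63 op 0.0343 F [-0.3 -0.4 -0.3] g 0.0
```

```bash
python3 -m jog '[{"grip":0.4,"travel":[0.3,0.2,4],"yaw":0},{"grip":0.4,"travel":[0,0,4],"yaw":0},{"grip":0.4,"travel":[0,0,2.5],"yaw":0},{"grip":0.4,"travel":[0,0,1.5],"yaw":0},{"grip":0.4,"travel":[0,0,0.6],"yaw":0},{"grip":0.4,"travel":[0,0,0],"yaw":0}]'|egrep 'pos|force'
python3 -m jog '[{"grip":0,"travel":[0,0,0],"yaw":0},{"grip":0,"travel":[0,0,0],"yaw":0},{"grip":0,"travel":[0,0,0],"yaw":0},{"grip":0,"travel":[0,0,0],"yaw":0}]'|egrep 'pos|open|force'
```

```text
tool_pos: [0.4571, 0.1499, -0.0242]
contact_force: [-0.6, -0.8, -0.5]
grasp_force: 0.0
tool_pos: [0.4568, 0.1498, -0.0244]
contact_force: [-1.4, -1.0, -1.0]
opening: 0.0
grasp_force: 0.0
```

Run:
```python
from h import *
snap('scene','s5.png',(230,110,370,215),5)
p=bot.get_state()['tool_pos']
for z in (0,.02,.03): print((proj('scene',[p[0],p[1],z])-[230,110])*5)
print((proj('scene',[.456,.151,.007])-[230,110])*5)
```

```text
[328.91422038 374.93370435]
[330.89733907 348.13878692]
[331.90337798 334.54568753]
[331.05366772 364.36039611]
```

View pics/s5.png

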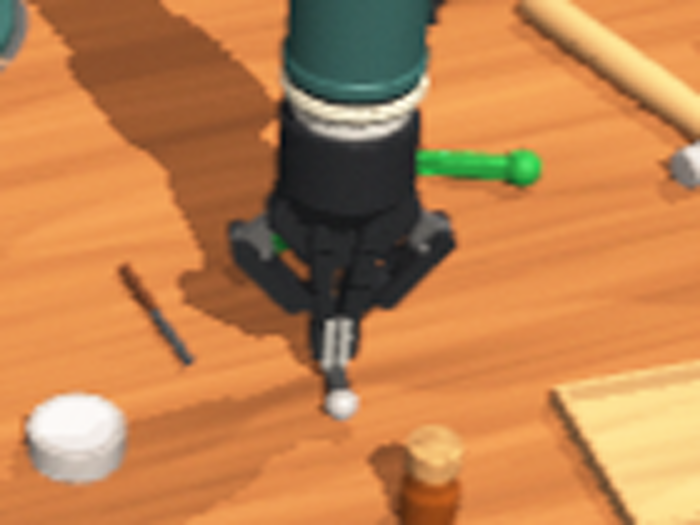

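The shut tips at (337,365) sit just over the shank of B. It is well aligned in xy but about 1 cm too high, so the true z offset is about 37 mm. Opening and going lower.

```bash
python3 -m jog '[{"grip":0.4,"travel":[0,0,0],"yaw":0},{"grip":0.4,"travel":[0,0,0],"yaw":0},{"grip":0.4,"travel":[0,0,0.4],"yaw":0},{"grip":0.4,"travel":[0,0,0.3],"yaw":0},{"grip":0.4,"travel":[0,0,0.2],"yaw":0},{"grip":0.4,"travel":[0,0,0],"yaw":0}]'|egrep 'pos|force'
python3 -m jog '[{"grip":0,"travel":[0,0,0],"yaw":0},{"grip":0,"travel":[0,0,0],"yaw":0},{"grip":0,"travel":[0,0,0],"yaw":0},{"grip":0,"travel":[0,0,0],"yaw":0}]'|egrep 'pos|open|force'
```

```text
tool_pos: [0.4565, 0.1497, -0.0339]
contact_force: [-0.3, 0.0, -0.4]
grasp_force: 0.0
tool_pos: [0.4568, 0.1499, -0.0334]
contact_force: [-0.5, -0.3, 3.6]
opening: 0.0085
grasp_force: 70.8
```

```bash
python3 -m jog '[{"grip":0,"travel":[0,0,-1],"yaw":0},{"grip":0,"travel":[0,0,-3],"yaw":0},{"grip":0,"travel":[0,0,-4],"yaw":0},{"grip":0,"travel":[0,0,-4],"yaw":0}]'|egrep 'pos|open|force'
python3 -m jog '[{"grip":0,"travel":[-2,-3.4,0],"yaw":0},{"grip":0,"travel":[-3,-5.4,0],"yaw":0},{"grip":0,"travel":[-3,-5.4,0],"yaw":0},{"grip":0,"travel":[-3,-5.4,0],"yaw":0},{"grip":0,"travel":[-3,-5.4,0],"yaw":0},{"grip":0,"travel":[-3,-5.4,0],"yaw":0},{"grip":0,"travel":[-3,-5.4,0],"yaw":0},{"grip":0,"travel":[-3,-5.4,0],"yaw":0}]'|egrep 'pos|open|grasp'
python3 -m jog '[{"grip":0,"travel":[0,0,0],"yaw":9.7},{"grip":0,"travel":[0,0,0],"yaw":9.7},{"grip":0,"travel":[0,0,0],"yaw":9.7},{"grip":0,"travel":[0,0,0],"yaw":9.7},{"grip":0,"travel":[0,0,0],"yaw":9.7},{"grip":0,"travel":[0,0,0],"yaw":9.7},{"grip":0,"travel":[0,0,0],"yaw":9.7},{"grip":0,"travel":[0,0,0],"yaw":9.3}]'|egrep 'grasp'
python3 plan.py .565 -.307 -.0275 86.5
```

```text
tool_pos: [0.4562, 0.1495, 0.0877]
contact_force: [1.0, 0.2, -1.5]
opening: 0.0087
grasp_force: 70.2
tool_pos: [0.5624, -0.3118, 0.0867]
opening: 0.0085
grasp_force: 70.3
grasp_force: 70.3
t 18.7 pos [ 0.5621 -0.3097  0.0865] rot [-180.    -0.    86.3] toolyaw -0.2 after-turn xy cm [0.28 0.28] before-turn [0.29 0.28] dz cm 11.4 op 0.0086 F [-1.   0.9 -1.4] g 70.3
```

```bash
python3 -m jog '[{"grip":0,"travel":[0.3,0.3,3.5],"yaw":0},{"grip":0,"travel":[0,0,3.5],"yaw":0},{"grip":0,"travel":[0,0,2],"yaw":0},{"grip":0,"travel":[0,0,1.2],"yaw":0},{"grip":0,"travel":[0,0,0.7],"yaw":0},{"grip":0,"travel":[0,0,0.4],"yaw":0},{"grip":0,"travel":[0,0,0.1],"yaw":0},{"grip":0,"travel":[0,0,0],"yaw":0}]'|egrep 'pos|force'
python3 -m jog '[{"grip":0.1,"travel":[0,0,0],"yaw":0},{"grip":0.2,"travel":[0,0,0],"yaw":0},{"grip":0.27,"travel":[0,0,0],"yaw":0},{"grip":0.27,"travel":[0,0,-1],"yaw":0},{"grip":0.27,"travel":[0,0,-3],"yaw":0},{"grip":0.45,"travel":[0,0,-4],"yaw":0},{"grip":0.7,"travel":[0,0,-4],"yaw":0}]'|egrep 'pos|open|force'
python3 plan.py .406 -.288 -.03 86.5
python3 plan.py .406 -.288 -.03 65
```

```text
tool_pos: [0.5659, -0.3074, -0.0271]
contact_force: [-0.9, -0.2, -1.3]
grasp_force: 70.3
tool_pos: [0.5656, -0.3073, 0.0943]
contact_force: [0.1, -0.3, -0.2]
opening: 0.0549
grasp_force: 0.0
t 20.57 pos [ 0.5656 -0.3073  0.0943] rot [180.    0.   86.6] toolyaw 0.1 after-turn xy cm [  0.96 -16.05] before-turn [  0.98 -16.05] dz cm 12.43 op 0.0549 F [ 0.1 -0.3 -0.2] g 0.0
t 20.57 pos [ 0.5656 -0.3073  0.0943] rot [180.    0.   86.6] toolyaw 21.6 after-turn xy cm [ -4.99 -15.28] before-turn [  0.98 -16.05] dz cm 12.43 op 0.0549 F [ 0.1 -0.3 -0.2] g 0.0
```

```bash
python3 -m jog '[{"grip":0.8,"travel":[0.3,-5.3,0],"yaw":0},{"grip":0.8,"travel":[0.3,-5.3,0],"yaw":0},{"grip":0.8,"travel":[0.3,-5.4,0],"yaw":0},{"grip":0.8,"travel":[0,0,3],"yaw":0},{"grip":0.8,"travel":[0,0,0],"yaw":0}]' 40 | egrep 'open'; python3 plan.py .406 -.288 -.027 86.6
```

```text
opening: 0.0683
t 21.2 pos [ 0.4053 -0.2882  0.0621] rot [-1.799e+02 -1.000e-01  8.650e+01] toolyaw -0.1 after-turn xy cm [0.02 0.06] before-turn [0.02 0.06] dz cm 8.91 op 0.0683 F [ 0.8  0.4 -0.2] g 0.0
```

Run:
```python
from h import *
snap('scene','s6.png',(100,130,240,235),5)
```

View pics/s6.png

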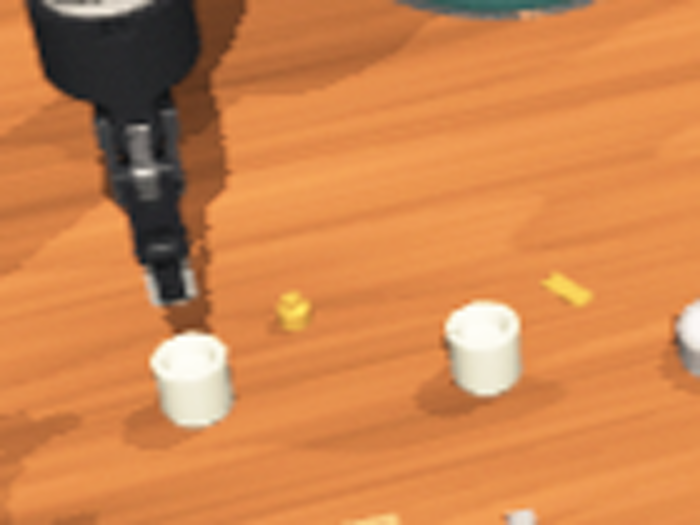

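The crucible at (190,380) is upright, with the open gripper above it and clear. Descending.

```bash
python3 -m jog '[{"grip":0.8,"travel":[0,0,3],"yaw":0},{"grip":0.8,"travel":[0,0,2.5],"yaw":0},{"grip":0.8,"travel":[0,0,1.5],"yaw":0},{"grip":0.8,"travel":[0,0,1.2],"yaw":0},{"grip":0.8,"travel":[0,0,0.7],"yaw":0},{"grip":0.8,"travel":[0,0,0],"yaw":0}]'|egrep 'pos|force'
python3 -m jog '[{"grip":0.3,"travel":[0,0,0],"yaw":0},{"grip":0.3,"travel":[0,0,0],"yaw":0},{"grip":0.3,"travel":[0,0,0],"yaw":0},{"grip":0.3,"travel":[0,0,0],"yaw":0},{"grip":0.3,"travel":[0,0,0],"yaw":0}]' 40|egrep 'pos|open|force'
```

```text
tool_pos: [0.4064, -0.2888, -0.0267]
contact_force: [-0.3, -0.1, 0.4]
grasp_force: 0.0
tool_pos: [0.4069, -0.289, -0.0259]
contact_force: [-1.2, 1.3, 6.4]
opening: 0.0369
grasp_force: 39.8
```

```bash
python3 -m jog '[{"grip":0.3,"travel":[0,0,-1],"yaw":0},{"grip":0.3,"travel":[0,0,-3],"yaw":0},{"grip":0.3,"travel":[0,0,-4],"yaw":0},{"grip":0.3,"travel":[1,0.3,-3],"yaw":0},{"grip":0.3,"travel":[4,1,0],"yaw":0},{"grip":0.3,"travel":[5.8,1.3,0],"yaw":0},{"grip":0.3,"travel":[5.8,1.3,0],"yaw":0},{"grip":0.3,"travel":[5.8,1.3,0],"yaw":0}]'|egrep 'pos|open|force'
python3 -m jog '[{"grip":0.3,"travel":[5.8,1.3,0],"yaw":0},{"grip":0.3,"travel":[5.8,1.3,0],"yaw":0},{"grip":0.3,"travel":[5.8,1.3,0],"yaw":0},{"grip":0.3,"travel":[5.8,1.3,0],"yaw":0},{"grip":0.3,"travel":[5.8,1.3,0],"yaw":0},{"grip":0.3,"travel":[5.8,1.3,0],"yaw":0},{"grip":0.3,"travel":[5,1.1,0],"yaw":0},{"grip":0.3,"travel":[0,0,0],"yaw":0}]'|egrep 'open|grasp'
python3 plan.py .587 .335 -.0205 86.6
```

```text
tool_pos: [0.472, -0.0665, 0.084]
contact_force: [1.5, 0.3, -0.5]
opening: 0.0367
grasp_force: 40.2
opening: 0.0369
grasp_force: 40.3
t 24.62 pos [0.5832 0.3297 0.0832] rot [ 1.8e+02 -1.0e-01  8.7e+01] toolyaw 0.4 after-turn xy cm [0.55 0.35] before-turn [0.55 0.35] dz cm 10.37 op 0.0369 F [ 0.1  0.1 -1.2] g 40.3
```

```bash
python3 -m jog '[{"grip":0.3,"travel":[0.5,0.3,3],"yaw":0},{"grip":0.3,"travel":[0,0,3],"yaw":0},{"grip":0.3,"travel":[0,0,2],"yaw":0},{"grip":0.3,"travel":[0,0,1.2],"yaw":0},{"grip":0.3,"travel":[0,0,0.8],"yaw":0},{"grip":0.3,"travel":[0,0,0.4],"yaw":0},{"grip":0.3,"travel":[0,0,0],"yaw":0}]'|egrep 'pos|force'
python3 -m jog '[{"grip":0.5,"travel":[0,0,0],"yaw":0},{"grip":0.6,"travel":[0,0,0],"yaw":0},{"grip":0.65,"travel":[0,0,0],"yaw":0},{"grip":0.65,"travel":[0,0,-1],"yaw":0},{"grip":0.65,"travel":[0,0,-3],"yaw":0},{"grip":0.65,"travel":[0,0,-4],"yaw":0},{"grip":0.75,"travel":[0,0,-3],"yaw":0}]'|egrep 'pos|open|force'
python3 plan.py .435 -.136 -.027 86.6
```

```text
tool_pos: [0.5879, 0.3287, -0.0202]
contact_force: [1.2, 0.4, -0.5]
grasp_force: 40.4
tool_pos: [0.5883, 0.3288, 0.092]
contact_force: [0.1, 0.8, 0.3]
opening: 0.0639
grasp_force: 0.0
t 26.38 pos [0.5883 0.3288 0.092 ] rot [ 1.799e+02 -1.000e-01  8.660e+01] toolyaw -0.0 after-turn xy cm [-47.31 -12.55] before-turn [-47.32 -12.52] dz cm 11.9 op 0.0639 F [0.1 0.8 0.3] g 0.0
```

```bash
python3 -m jog '[{"grip":0.75,"travel":[-4,-1,0],"yaw":0},{"grip":0.75,"travel":[-6,-1.6,0],"yaw":0},{"grip":0.75,"travel":[-6,-1.6,0],"yaw":0},{"grip":0.75,"travel":[-6,-1.6,0],"yaw":0},{"grip":0.75,"travel":[-6,-1.6,0],"yaw":0},{"grip":0.75,"travel":[-6,-1.6,0],"yaw":0},{"grip":0.75,"travel":[-6,-1.6,0],"yaw":0},{"grip":0.75,"travel":[-6,-1.6,0],"yaw":0}]'|egrep 'pos'
python3 -m jog '[{"grip":0.8,"travel":[-1.3,-0.3,3],"yaw":0},{"grip":0.8,"travel":[0,0,0],"yaw":0}]'|egrep 'open'
python3 plan.py .435 -.136 -.027 86.6
```

```text
tool_pos: [0.4381, -0.1252, 0.0904]
opening: 0.0681
t 27.62 pos [ 0.433  -0.1371  0.0589] rot [-179.9   -0.    86.4] toolyaw -0.2 after-turn xy cm [0.12 0.2 ] before-turn [0.12 0.2 ] dz cm 8.59 op 0.0681 F [ 0.4  1.7 -0.1] g 0.0
```

```bash
python3 -m jog '[{"grip":0.8,"travel":[0.1,0.2,3],"yaw":0},{"grip":0.8,"travel":[0,0,2.5],"yaw":0},{"grip":0.8,"travel":[0,0,1.5],"yaw":0},{"grip":0.8,"travel":[0,0,1],"yaw":0},{"grip":0.8,"travel":[0,0,0.6],"yaw":0},{"grip":0.8,"travel":[0,0,0],"yaw":0}]'|egrep 'pos|force'
python3 -m jog '[{"grip":0.3,"travel":[0,0,0],"yaw":0},{"grip":0.3,"travel":[0,0,0],"yaw":0},{"grip":0.3,"travel":[0,0,0],"yaw":0},{"grip":0.3,"travel":[0,0,0],"yaw":0},{"grip":0.3,"travel":[0,0,0],"yaw":0}]' 40|egrep 'pos|open|force'
python3 -m jog '[{"grip":0.3,"travel":[0,0,-1],"yaw":0},{"grip":0.3,"travel":[0,0,-3],"yaw":0},{"grip":0.3,"travel":[0,0,-4],"yaw":0},{"grip":0.3,"travel":[0,0,-3],"yaw":0},{"grip":0.3,"travel":[0,0,0],"yaw":0}]'|egrep 'pos|open|force'
python3 plan.py .584 .279 -.0205 86.6
```

```text
tool_pos: [0.4368, -0.1352, -0.0265]
contact_force: [-1.0, -1.0, -0.2]
grasp_force: 0.0
tool_pos: [0.4371, -0.1353, -0.026]
contact_force: [-1.5, -0.5, 5.5]
opening: 0.0368
grasp_force: 39.6
tool_pos: [0.4384, -0.1354, 0.0857]
contact_force: [0.2, -0.5, -1.5]
opening: 0.0366
grasp_force: 40.2
t 29.62 pos [ 0.4384 -0.1354  0.0857] rot [179.7  -0.   86.6] toolyaw -0.0 after-turn xy cm [42.24 12.08] before-turn [42.24 12.07] dz cm 10.62 op 0.0366 F [ 0.2 -0.5 -1.5] g 40.2
```

```bash
python3 -m jog '[{"grip":0.3,"travel":[4,1.1,0],"yaw":0},{"grip":0.3,"travel":[5.7,1.6,0],"yaw":0},{"grip":0.3,"travel":[5.7,1.6,0],"yaw":0},{"grip":0.3,"travel":[5.7,1.6,0],"yaw":0},{"grip":0.3,"travel":[5.7,1.6,0],"yaw":0},{"grip":0.3,"travel":[5.7,1.6,0],"yaw":0},{"grip":0.3,"travel":[5.7,1.6,0],"yaw":0},{"grip":0.3,"travel":[4,1.2,0],"yaw":0}]'|egrep 'grasp'
python3 -m jog '[{"grip":0.3,"travel":[0,0,2],"yaw":0},{"grip":0.3,"travel":[0,0,0],"yaw":0}]'|egrep 'grasp'
python3 plan.py .584 .279 -.0205 86.6
```

```text
grasp_force: 40.2
grasp_force: 40.3
t 30.88 pos [0.5781 0.277  0.0601] rot [-179.7    0.2   86.6] toolyaw -0.0 after-turn xy cm [0.24 0.58] before-turn [0.24 0.58] dz cm 8.06 op 0.0367 F [-0.1 -1.1 -1.2] g 40.3
```

```bash
python3 -m jog '[{"grip":0.3,"travel":[0.1,0.4,2],"yaw":0},{"grip":0.3,"travel":[0,0,2],"yaw":0},{"grip":0.3,"travel":[0,0,2],"yaw":0},{"grip":0.3,"travel":[0,0,1],"yaw":0},{"grip":0.3,"travel":[0,0,0.7],"yaw":0},{"grip":0.3,"travel":[0,0,0.3],"yaw":0},{"grip":0.3,"travel":[0,0,0],"yaw":0}]'|egrep 'pos|force'
python3 -m jog '[{"grip":0.5,"travel":[0,0,0],"yaw":0},{"grip":0.6,"travel":[0,0,0],"yaw":0},{"grip":0.65,"travel":[0,0,0],"yaw":0},{"grip":0.65,"travel":[0,0,-1],"yaw":0},{"grip":0.65,"travel":[0,0,-3],"yaw":0},{"grip":0.65,"travel":[0,0,-4],"yaw":0},{"grip":0.9,"travel":[0,0,-3],"yaw":0}]'|egrep 'pos|open|force'
python3 plan.py .464 -.008 -.034 86.6
```

```text
tool_pos: [0.5849, 0.2798, -0.0163]
contact_force: [0.1, -1.0, -1.1]
grasp_force: 40.3
tool_pos: [0.5853, 0.2799, 0.0959]
contact_force: [-0.2, -0.8, 0.1]
opening: 0.072
grasp_force: 0.0
t 32.62 pos [0.5853 0.2799 0.0959] rot [ 1.799e+02 -1.000e-01  8.660e+01] toolyaw -0.0 after-turn xy cm [-29.46 -10.4 ] before-turn [-29.46 -10.39] dz cm 12.99 op 0.072 F [-0.2 -0.8  0.1] g 0.0
```

```bash
python3 -m jog '[{"grip":1,"travel":[-4,-1.4,0],"yaw":0},{"grip":1,"travel":[-5.5,-2,0],"yaw":0},{"grip":1,"travel":[-5.5,-2,0],"yaw":0},{"grip":1,"travel":[-5.5,-2,0],"yaw":0},{"grip":1,"travel":[-5.5,-2,0],"yaw":0},{"grip":1,"travel":[-3.5,-1,0],"yaw":0},{"grip":1,"travel":[0,0,4],"yaw":0},{"grip":1,"travel":[0,0,0],"yaw":0}]' 80|egrep 'open'
python3 plan.py .464 -.008 -.035 86.6
python3 - <<'E'
from h import *
snap('scene','s7.png',(150,110,430,320),2.8)
E
```

```text
opening: 0.0853
t 33.62 pos [ 0.4614 -0.0091  0.0525] rot [-179.8    0.    86.5] toolyaw -0.1 after-turn xy cm [0.13 0.25] before-turn [0.13 0.25] dz cm 8.75 op 0.0853 F [ 0.1 -0.3 -0.1] g 0.0
```

View pics/s7.png

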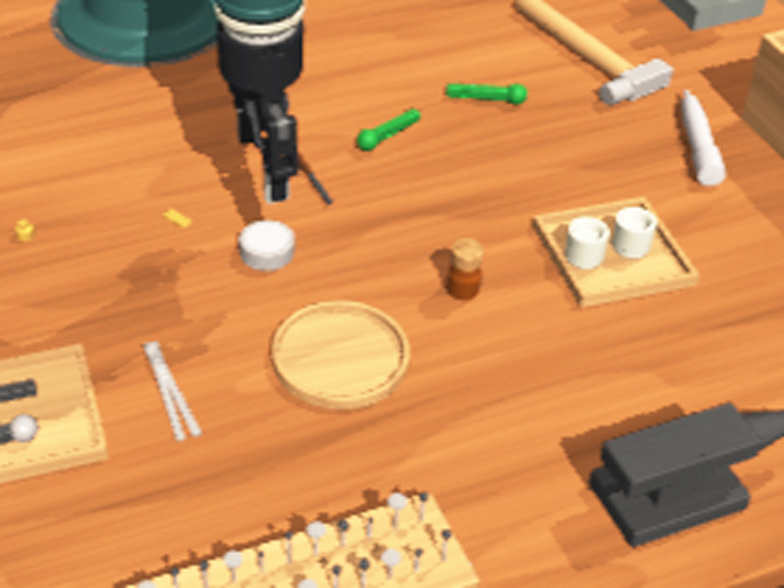

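Both crucibles stand in the square tray at (588,242) and (634,232), the bottle is upright at (465,270), and the punches lie in the long tray at lower left. The gripper hangs over the block at (267,245). Descending on the block.

```bash
python3 -m jog '[{"grip":1,"travel":[0.1,0.2,3],"yaw":0},{"grip":1,"travel":[0,0,2.5],"yaw":0},{"grip":1,"travel":[0,0,1.5],"yaw":0},{"grip":1,"travel":[0,0,1],"yaw":0},{"grip":1,"travel":[0,0,0.5],"yaw":0},{"grip":1,"travel":[0,0,0],"yaw":0}]'|egrep 'pos|force'
python3 -m jog '[{"grip":0.45,"travel":[0,0,0],"yaw":0},{"grip":0.45,"travel":[0,0,0],"yaw":0},{"grip":0.45,"travel":[0,0,0],"yaw":0},{"grip":0.45,"travel":[0,0,0],"yaw":0},{"grip":0.45,"travel":[0,0,0],"yaw":0}]' 90|egrep 'pos|open|force'
```

```text
tool_pos: [0.4655, -0.0077, -0.0314]
contact_force: [-0.5, -0.2, 0.8]
grasp_force: 0.0
tool_pos: [0.4653, -0.0076, -0.0304]
contact_force: [-3.4, 0.3, 14.5]
opening: 0.0506
grasp_force: 90.7
```

```bash
python3 -m jog '[{"grip":0.45,"travel":[0,0,-0.5],"yaw":0},{"grip":0.45,"travel":[0,0,-2],"yaw":0},{"grip":0.45,"travel":[0,0,-4],"yaw":0},{"grip":0.45,"travel":[0,0,-2],"yaw":0},{"grip":0.45,"travel":[0,0,0],"yaw":0}]'|egrep 'pos|open|force'
python3 plan.py .622 .005 -.025 86.6
python3 - <<'E'
from h import *
snap('scene','s8.png',(180,110,320,215),5)
E
```

```text
tool_pos: [0.4662, -0.0075, 0.0545]
contact_force: [-0.0, -0.2, -3.8]
opening: 0.0503
grasp_force: 94.3
t 35.67 pos [ 0.4662 -0.0075  0.0545] rot [179.8  -0.   86.6] toolyaw -0.0 after-turn xy cm [ 2.17 15.48] before-turn [ 2.17 15.48] dz cm 7.95 op 0.0503 F [-0.  -0.2 -3.8] g 94.3
```

View pics/s8.png

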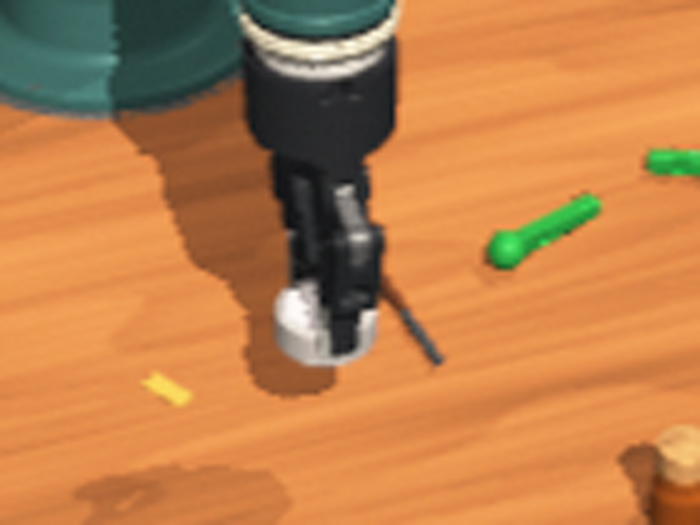

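The block is held level but about 9 mm off-centre (y side), consistent with the 50.5 mm chord opening. I'll compensate at the dish.

```bash
python3 -m jog '[{"grip":0.45,"travel":[1,4,0],"yaw":0},{"grip":0.45,"travel":[1,5,0],"yaw":0},{"grip":0.45,"travel":[1,5,0],"yaw":0},{"grip":0.45,"travel":[0,1.5,0],"yaw":0},{"grip":0.45,"travel":[0,0,2],"yaw":0},{"grip":0.45,"travel":[0,0,0],"yaw":0}]'|egrep 'pos|open|force'
python3 plan.py .622 .014 -.025 86.6
```

```text
tool_pos: [0.6175, 0.0127, 0.0294]
contact_force: [-0.3, -0.8, -2.7]
opening: 0.0502
grasp_force: 94.8
t 36.48 pos [0.6175 0.0127 0.0294] rot [-1.795e+02  1.000e-01  8.660e+01] toolyaw -0.0 after-turn xy cm [0.15 0.45] before-turn [0.15 0.45] dz cm 5.44 op 0.0502 F [-0.3 -0.8 -2.7] g 94.8
```

```bash
python3 -m jog '[{"grip":0.45,"travel":[0.1,0.3,1.5],"yaw":0},{"grip":0.45,"travel":[0,0,1.5],"yaw":0},{"grip":0.45,"travel":[0,0,1],"yaw":0},{"grip":0.45,"travel":[0,0,0.7],"yaw":0},{"grip":0.45,"travel":[0,0,0.4],"yaw":0},{"grip":0.45,"travel":[0,0,0.2],"yaw":0},{"grip":0.45,"travel":[0,0,0],"yaw":0}]'|egrep 'pos|force'
python3 -m jog '[{"grip":0.65,"travel":[0,0,0],"yaw":0},{"grip":0.72,"travel":[0,0,0],"yaw":0},{"grip":0.72,"travel":[0,0,0],"yaw":0},{"grip":0.72,"travel":[0,0,-1],"yaw":0},{"grip":0.72,"travel":[0,0,-3],"yaw":0},{"grip":0.72,"travel":[0,0,-5],"yaw":0},{"grip":0.72,"travel":[-2,-5,-5],"yaw":0},{"grip":0.72,"travel":[-2,-6,0],"yaw":0}]'|egrep 'pos|open|force'
python3 -m jog '[{"grip":0.72,"travel":[0,-6,0],"yaw":0},{"grip":0.72,"travel":[0,-6,0],"yaw":0},{"grip":0.72,"travel":[0,0,0],"yaw":0},{"grip":0.72,"travel":[0,0,0],"yaw":0}]'|egrep 'time|pos'
python3 - <<'E'
from h import *
snap('top','t9.png',(100,100,460,260),2.2)
snap('scene','s9.png',(80,130,420,310),2.35)
E
```

```text
tool_pos: [0.625, 0.0138, -0.0194]
contact_force: [-0.1, -0.1, -3.6]
grasp_force: 94.8
tool_pos: [0.5238, -0.0174, 0.1168]
contact_force: [-0.8, -0.3, -0.9]
opening: 0.0617
grasp_force: 0.0
time: 38.85
tool_pos: [0.4027, -0.0095, 0.114]
```

View pics/t9.png

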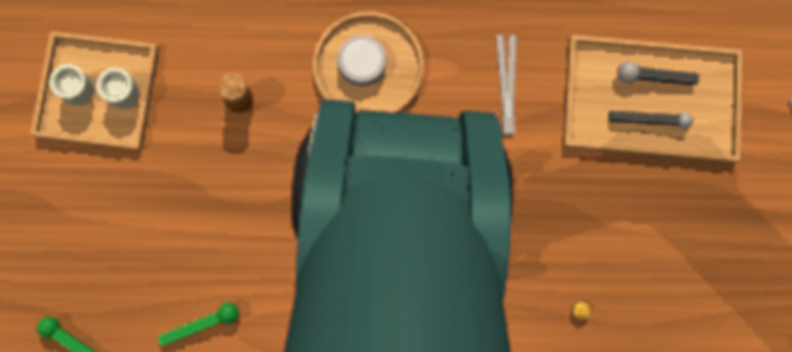

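View pics/s9.png

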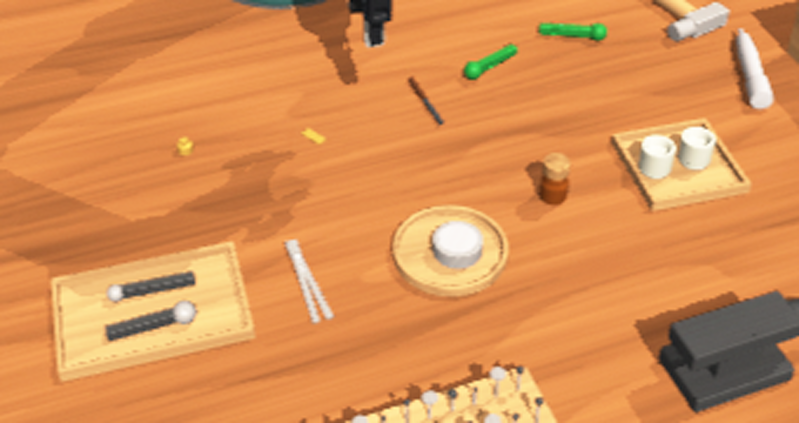

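Everything looks in place: crucibles upright at (68,83) and (116,87), block in the dish at (362,60), punches lengthwise at (657,75) and (650,119), bottle standing. I'll check the margins numerically.

Run:
```python
from h import *
np.set_printoptions(precision=3,suppress=True)
W=lambda u,v,z:ray('top',(u+.5)/2.2+99.5,(v+.5)/2.2+99.5,z)[:2]
def fr(cs):
    P=np.array([W(*c,.014) for c in cs]);y=P[0]-P[1]+P[3]-P[2];y/=np.linalg.norm(y);return P.mean(0),np.array([[y[1],-y[0]],y])
c,R=fr([(51,34),(157,45),(139,150),(33,137)]);print('sq',c,[R@(W(*p,.041)-c) for p in ((68,83),(116,87))])
c,R=fr([(570,36),(743,50),(739,161),(563,154)]);
for b,t,r in (((628,72),(698,79),.012),((686,120),(610,117),.009)):
    B,T=R@(W(*b,.015)-c),R@(W(*t,.012)-c);d=(B-T)/np.linalg.norm(B-T);print('punch',B+d*r-.045*d,'len',np.linalg.norm(B-T)+r,'angle',np.arctan2(d[0],d[1]))
print('block',W(362,60,.025)-W(369,66,.014))
```

```text
sq [0.586 0.308] [array([-0.002,  0.02 ]), array([-0.   , -0.032])]
punch [ 0.029 -0.004] len 0.09053359259390592 angle 0.02755435834837
punch [-0.022  0.001] len 0.09116701414112707 angle 3.129552582899748
block [0.003 0.008]
```

All within limits and the robot is clear, so I'll hand it in.

```bash
python3 -c "
from cell import bot
print(bot.close_job())"
```

```text
the job is handed in; nothing more can be done
None
```

The job is handed in, though it returned no verdict: both punches lie lengthwise in the long tray, both crucibles stand in the square tray, the bench block is flat in the round dish, and the oil bottle is still upright; my last camera check put every piece within its horizontal and angle limits, at about 39 s of the 112 s allowed.

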